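# Assemble the test sieve stack on the shaker

### The job

Build the sieve stack on the shaker's seat ring: the plain steel receiver pan at the bottom, then the blue (finest), yellow and red (coarsest) sieves in that order, and the knobbed lid on top, each part upright and nested fully home in the one below. Leave the spare green sieve, the dropper bottle and the cream jar where they stand, and let go of everything at the end.

Things in the scene. Friction and masses are not known exactly. Their poses are not given: they have to be found in the camera images.
- seat (a point): Shaker base, fixed: grey box 112x112x34 mm; on it a seat ring (58 mm outside, bore 50 mm, 12 mm deep). Point: centre of the ring's mouth, level with its rim, 50 mm above the worktop; z up. The pan's shoulder rests on the rim, its underside 10 mm below this point; each further part sits 28 mm higher. Play when home 2 mm a side, 5 mm on entering.
- pan_mid (a point): Receiver pan: bare steel, no colour, bright closed floor; shaped like the sieves: 56 mm across, 38 mm tall, 0.08 kg; underside up: tapered spigot to 10 mm (diameter 38 mm, at top 45 mm), shoulder, straight wall to 38 mm; bore 50 mm, 15 mm deep. Point: on its axis, 19 mm above the underside; z up.
- sieve_blue_mid (a point): Sieve, blue rim, finest mesh: steel pot 56 mm across, 38 mm tall, 0.08 kg. Underside up: tapered spigot to 10 mm (diameter 38 mm, at top 45 mm), shoulder, straight wall to 38 mm; bore 50 mm, 15 mm deep. Point: on its axis, 19 mm above the underside; z up. Nested, its shoulder rests on the rim below.
- sieve_yellow_mid (a point): Sieve, yellow rim, medium mesh: steel pot 56 mm across, 38 mm tall, 0.08 kg. Underside up: tapered spigot to 10 mm (diameter 38 mm, at top 45 mm), shoulder, straight wall to 38 mm; bore 50 mm, 15 mm deep. Point: on its axis, 19 mm above the underside; z up. Nested, its shoulder rests on the rim below.
- sieve_red_mid (a point): Sieve, red rim, coarse mesh: steel pot 56 mm across, 38 mm tall, 0.08 kg. Underside up: tapered spigot to 10 mm (diameter 38 mm, at top 45 mm), shoulder, straight wall to 38 mm; bore 50 mm, 15 mm deep. Point: on its axis, 19 mm above the underside; z up. Nested, its shoulder rests on the rim below.
- sieve_lid_mid (a point): Lid: steel disc 56 mm across, 10 to 14 mm above its underside, the same tapered spigot below it, and on top a black round knob, 20 mm across, from 14 to 56 mm: grip its upper half. 0.07 kg. Point: on its axis, 28 mm above the underside; z up. Lies knob up; nested, its disc rests on the rim below.
- sieve_green_mid (a point): Sieve, green rim, very coarse mesh: steel pot 56 mm across, 38 mm tall, 0.08 kg. Underside up: tapered spigot to 10 mm (diameter 38 mm, at top 45 mm), shoulder, straight wall to 38 mm; bore 50 mm, 15 mm deep. Point: on its axis, 19 mm above the underside; z up. Nested, its shoulder rests on the rim below. Spare: leave it.
- drop_bottle_mid (a point): Bystander: amber-yellow dropper bottle with a white cap, 34 mm across, 92 mm tall, loose. Point: half-way up its axis. Leave it where it is.
- cream_jar_mid (a point): Bystander: small white cream jar with a black lid, 44 mm across, 35 mm tall, loose. Point: half-way up its axis. Leave it where it is.

How it is judged:
At the end, for the whole second after the job is handed in: From the seat ring up stand pan, blue, yellow, red sieve and lid, upright (0.08 rad) and at rest, each within 5 mm of the axis of what it nests in and, in height, -4 to +3 mm from home (undersides 40, 68, 96, 124, 152 mm above the worktop) (horizontal distance between pan_mid and seat below 0.005 m and height (world z) of pan_mid between 0.055 and 0.062 m and angle between each of pan_mid, sieve_blue_mid, sieve_yellow_mid, sieve_red_mid, sieve_lid_mid's own z axis and vertical below 0.08 rad and linear speed of each of pan, sieve_blue, sieve_yellow, sieve_red, sieve_lid below 0.02 m/s and horizontal distance between sieve_blue_mid and pan_mid below 0.005 m and height (world z) of sieve_blue_mid between 0.083 and 0.09 m and horizontal distance between sieve_yellow_mid and sieve_blue_mid below 0.005 m and height (world z) of sieve_yellow_mid between 0.111 and 0.118 m and horizontal distance between sieve_red_mid and sieve_yellow_mid below 0.005 m and height (world z) of sieve_red_mid between 0.139 and 0.146 m and horizontal distance between sieve_lid_mid and sieve_red_mid below 0.005 m and height (world z) of sieve_lid_mid between 0.176 and 0.183 m); the robot touches nothing.
It fails at once if the spare green sieve is moved by more than 30 mm or tipped over (distance of sieve_green_mid from where it was at the start of the episode above 0.03 m or angle between sieve_green_mid's own z axis and vertical above 0.6 rad).
It fails at once if the dropper bottle is moved by more than 30 mm or tipped over (distance of drop_bottle_mid from where it was at the start of the episode above 0.03 m or angle between drop_bottle_mid's own z axis and vertical above 0.6 rad).
It fails at once if the cream jar is moved by more than 30 mm or tipped over (distance of cream_jar_mid from where it was at the start of the episode above 0.03 m or angle between cream_jar_mid's own z axis and vertical above 0.6 rad).
It also fails if it takes over 122 s, if anything falls off the work surface, if the arm or the gripper's body presses on something with over 40 N, if the wrist force passes 120 N, or if a joint passes its speed limit or range.

### The arm

A 6-joint arm with a two-finger parallel gripper is mounted at the origin on a cart in front of the work surface, level with it; the furniture and walls round the work are solid. World frame = base frame: x ahead of the robot, y to its left, z up, the work surface at z = 0. Lengths are in m, angles in rad, forces in N, time in s.
With the tool pointing down it reaches from about 0.3 to 0.875 m from the base axis. Payload 6.4 kg.
Tool frame: the origin (TCP) lies between the finger pads; the fingertips stand 25 mm ahead of it and the grasp point (between the pads) lies 6 mm ahead of it; z points along the fingers, y is the line along which they close (so a half turn about z gives the same grasp; the last joint's range is limited). The gripper opens to 85 mm and grips with 20 to 120 N. Pads are 22 mm wide; open, the fingers measure 114 mm over their backs; the gripper's body (76 mm by 85 mm) begins 54 mm behind the grasp point. The pads swing forward as they close: fully open they stand 13 mm farther back than shut.
Start: joints at [0.943, 0.181, 1.607, -0, 1.354, -0.206], TCP at [0.235, 0.525, 0.256] pointing down, gripper open.
Joint ranges: [-2.99, 2.99], [-0.89, 2.07], [0.3, 2.58], [-1.14, 4.28], [0, 2.63], [-3.12, 3.12]. Speed limits (rad/s): [2.57, 2.57, 3.01, 3.14, 3.14, 3.14].

### API

Orientations are given as a unit quaternion [w, x, y, z].
In Python, from bench import ctrl gives the robot as it stands.
- The arm moves only by the tool servo_tool, never from a script. Its argument "series" is text: rows parted by semicolons, each of 7 numbers parted by spaces: the gripper command: -1 is fully open, 1 is shut, values between are in proportion, then the shift along the tool's x, y, z in m, then the turn, a rotation vector about the tool's x, y, z in degrees. A call has 1 to 12 rows; each row is the pose to reach, as a shift and turn from the pose commanded when the call began, along the tool's axes at that moment; what a row does not reach only later rows make up. A row lasts 1/12 s, in which the tool goes at most 41.7 mm and 7.16 degrees, less where a joint would pass 70% of its speed; a pose out of reach is approached as far as the arm can. A call with a gripper value outside its range is refused whole. The fingers move at their own pace and stop on an object; the grip force is fixed at half the most. Time passes only in rows, so rows that repeat a pose let the fingers close. It gives the time, the measured TCP pose, the force, the opening and the grip force at its end, in the units of the state.
- ctrl.get_obs(): the state, without advancing time (a new reading comes with each control period).
- ctrl.camera(name): name is "scene" or "top"; returns a dict with "img" (384x512x3 uint8, red, green, blue), "z_map" (384x512 float32, m along the optical axis (not along the pixel's ray), 0 where there is no reading), "fovy" (degrees; the focal length in pixels is half the picture's height over the tangent of half this angle, whatever the lens; pixels are square), "cx", "cy" (the principal point, pixels), "extrinsics" (4x4, takes a point from camera to world coordinates). Camera axes: x right, y down, z forward; pixel columns grow to the right and rows downward; lengths in m; the calibration is good to about 2 mm. A picture is of the moment at which its call begins.
- ctrl.hand_in(): hands the job in; it is judged then, once.
The state is a dict: "time_s": time; "q": joint angles; "dq": joint speeds; "joint_efforts": joint torques, N m; "eef_pos": TCP position; "eef_rot": TCP orientation; "wrist_force": force on the tool from outside, world axes, zero at the start; "torque": the same for the moment, N m; "opening": opening from 0.0 (shut) to 1.0 (fully open); "grasp_force": force on a finger pad.
Only numpy, scipy, OpenCV 4.12 (cv2) and the standard library are available. Lean on these libraries where they do the work, as an engineer would, in place of code of your own. Each camera call takes 0.05 s, during which the arm holds its last target. There are 200 camera calls.

## Working session

There is one attempt and no reset: what is moved stays moved. The work goes in short steps, Python scripts to look and compute and a tool call to move; the robot and the scene stay as the last step left them, time stands still between calls to the robot, and variables do not carry over. Pictures are saved under pics/ and viewed, at most 14 in all, crops included, and the job is handed in when it is done.

Besides the shell and the picture viewer there is one more tool, called after "Emit:" as name(argument=value, ...) on one line, values as JSON. servo_tool: Moves the arm, as the interface text tells. Its arguments: {"type":"object","properties":{"series":{"type":"string"}},"required":["series"]}

```bash
ls; mkdir -p pics; cat > h.py <<'E'
import numpy as np, cv2
from bench import ctrl
def cam(n):
    c=ctrl.camera(n); c['f']=c['img'].shape[0]/2/np.tan(np.radians(c['fovy'])/2); return c
def world(c):
    z=c['z_map']; v,u=np.indices(z.shape)
    P=np.stack([(u-c['cx'])*z/c['f'],(v-c['cy'])*z/c['f'],z,np.ones_like(z)],-1)
    return (P@np.array(c['extrinsics']).T)[...,:3]
def save(c,n,k=1.5): cv2.imwrite('pics/'+n,cv2.resize(c['img'][...,::-1],None,fx=k,fy=k))
E
python3 - <<'E'
from h import *
for n in('scene','top'):
    c=cam(n); save(c,n+'0.png'); E=np.array(c['extrinsics']); print(n,c['f'],c['cx'],c['cy'],E.round(3).tolist())
o=ctrl.get_obs(); print({k:np.round(v,3) for k,v in o.items()})
E
```

```text
pics
scene 364.37104260996193 260.2912551081836 186.2657607249762 [[0.535, -0.446, 0.717, -0.517], [-0.845, -0.268, 0.463, -0.588], [-0.015, -0.854, -0.52, 0.775], [0.0, 0.0, 0.0, 1.0]]
top 388.88980456641616 248.46691820785924 195.12471618853309 [[-0.026, -0.994, 0.107, 0.291], [-1.0, 0.027, 0.012, 0.008], [-0.015, -0.107, -0.994, 1.202], [0.0, 0.0, 0.0, 1.0]]
{'time_s': np.float64(0.1), 'q': array([ 0.943,  0.181,  1.608,  0.   ,  1.354, -0.206]), 'dq': array([ 0.001, -0.002, -0.002,  0.   , -0.002, -0.001]), 'joint_efforts': array([-0.0000e+00, -4.4588e+01, -3.5224e+01, -0.0000e+00,  4.0000e-03,
       -0.0000e+00]), 'eef_pos': array([0.235, 0.524, 0.255]), 'eef_rot': array([-0.   ,  0.209,  0.978, -0.001]), 'wrist_force': array([-0.627,  0.932,  1.103]), 'torque': array([-0.038,  0.004, -0.047]), 'grasp_force': np.float64(0.0), 'opening': np.float64(1.003)}
```

View pics/top0.png

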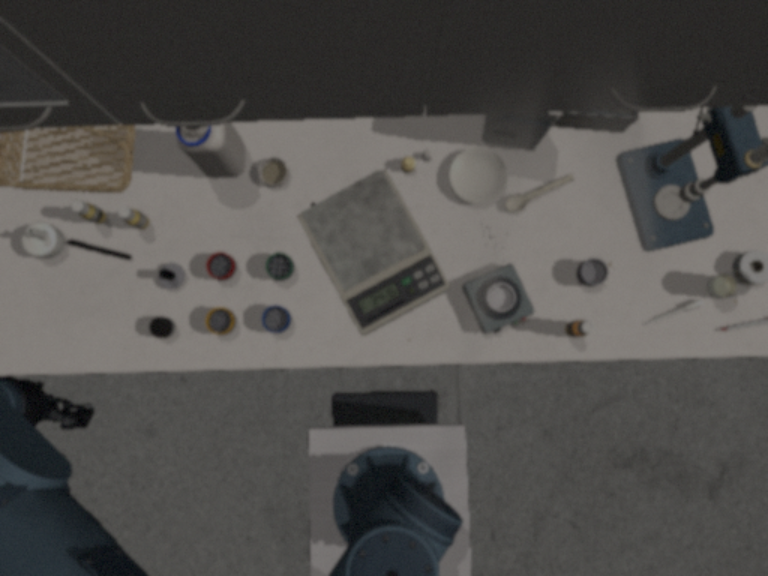

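View pics/scene0.png

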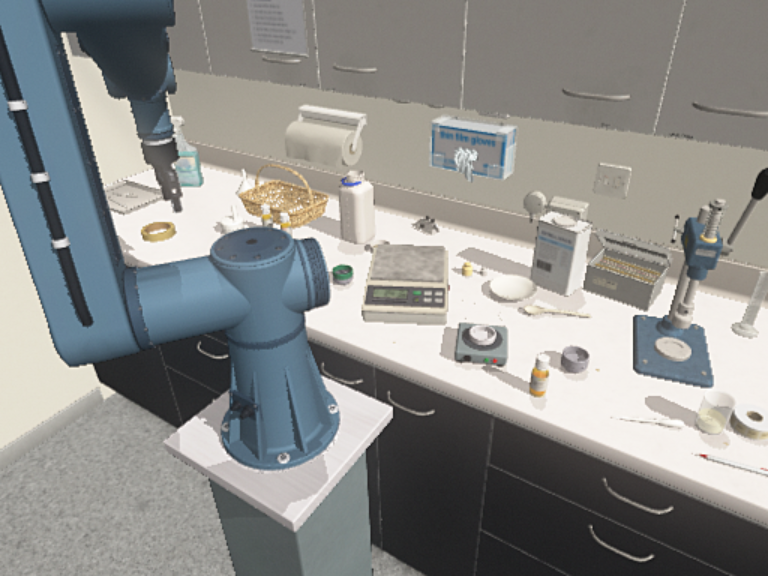

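The top view, at 1.5x, shows the seat at (500,296), pan (592,271), blue (276,318), green (279,265), yellow (220,320), red (221,265), lid (168,273) and jar (160,327). The bottle is near (578,328). Next I'll measure all of them.

```bash
cat >> h.py <<'E'
def ray(c,u,v,h):
    E=np.array(c['extrinsics']); d=E[:3,:3]@np.array([(u-c['cx'])/c['f'],(v-c['cy'])/c['f'],1]); o=E[:3,3]
    return (o+d*(h-o[2])/d[2])
def blob(c,W,u,v,lo,hi,r=16,maxd=0.06):
    """outline circle of the points between heights lo,hi round pixel u,v"""
    m=np.zeros(W.shape[:2],np.uint8); s=np.s_[int(v)-r:int(v)+r,int(u)-r:int(u)+r]
    m[s]=((W[s][...,2]>lo)&(W[s][...,2]<hi)).astype(np.uint8)
    n,l,st,ce=cv2.connectedComponentsWithStats(m); k=1+np.argmax(st[1:,4])
    P=W[l==k]; cs,_=cv2.findContours((l==k).astype(np.uint8),cv2.RETR_EXTERNAL,cv2.CHAIN_APPROX_NONE)
    (x,y),rad=cv2.minEnclosingCircle(cs[0]); el=cv2.fitEllipse(cs[0])
    return (x,y,rad),el,P
E
python3 - <<'E'
from h import *
c=cam('top');W=world(c)
print('table z',np.median(W[150:160,20:30,2]), np.median(W[215:225,330:350,2]))
for n,u,v,lo,hi,H in [('seat',333,197,.040,.06,.05),('pan',395,181,.028,.05,.038),('blue',184,212,.028,.05,.038),('green',186,177,.028,.05,.038),('yellow',147,213,.028,.05,.038),('red',147,177,.028,.05,.038),('lidknob',112,181,.03,.07,.056),('lid',112,183,.006,.03,.014),('jar',107,218,.02,.05,.035),('bottle',385,219,.05,.11,.092)]:
    try:
        (x,y,r),el,P=blob(c,W,u,v,lo,hi)
        print(n,'px',round(x,1),round(y,1),round(r,1),'ell',np.round(el[0],1),np.round(el[1],1),'ray',ray(c,*el[0],H)[:2].round(4),'rad',round(r*1.15/c['f'],4),'mid',((P.max(0)+P.min(0))/2).round(4)[:2],len(P),'zmed',np.percentile(P[:,2],[10,50,90]).round(3))
    except Exception as e: print(n,e)
k=c['img'][150:240,90:420]
cv2.imwrite('pics/crop.png',cv2.resize(np.clip(k[...,::-1]*2.0,0,255).astype(np.uint8),None,fx=2.4,fy=2.4,interpolation=2))
E
```

```text
table z 0.05150036506966893 0.0005529775586666785
seat px 332.8 199.0 10.5 ell [333.2 198.3] [18.7 19.4] ray [ 0.3994 -0.2297] rad 0.031 mid [ 0.3993 -0.2316] 130 zmed [0.041 0.049 0.052]
pan px 395.5 181.2 9.8 ell [395.6 181.2] [17.7 18.9] ray [ 0.4471 -0.4216] rad 0.0288 mid [ 0.4478 -0.423 ] 96 zmed [0.03  0.036 0.04 ]
blue px 183.6 212.6 9.4 ell [183.6 212.6] [17.6 17.9] ray [0.3695 0.2179] rad 0.0277 mid [0.3699 0.2177] 71 zmed [0.03  0.037 0.04 ]
green px 185.9 177.2 9.3 ell [185.9 177.3] [17.3 17.9] ray [0.4766 0.21  ] rad 0.0275 mid [0.4777 0.2102] 75 zmed [0.032 0.037 0.04 ]
yellow px 146.1 213.9 9.4 ell [146.1 213.9] [17.8 18.2] ray [0.3687 0.3308] rad 0.0277 mid [0.3686 0.332 ] 90 zmed [0.03  0.037 0.04 ]
red px 146.7 177.3 9.4 ell [146.7 177.2] [17.6 18.1] ray [0.4801 0.3293] rad 0.0277 mid [0.4812 0.3297] 88 zmed [0.03  0.036 0.04 ]
lidknob px 110.5 182.1 4.6 ell [110.3 182.6] [6.4 9.3] ray [0.464  0.4337] rad 0.0136 mid [0.4656 0.4375] 56 zmed [0.036 0.055 0.059]
lid px 113.9 184.1 9.1 ell [114.1 184.1] [16.1 16.8] ray [0.4653 0.4375] rad 0.0268 mid [0.4655 0.4387] 192 zmed [0.012 0.014 0.018]
jar px 107.0 218.2 7.7 ell [106.9 218.1] [14.1 14.6] ray [0.3592 0.4504] rad 0.0227 mid [0.3599 0.4517] 181 zmed [0.03  0.035 0.038]
bottle px 388.1 218.2 7.2 ell [388.  218.7] [10.3 14.2] ray [ 0.3331 -0.3734] rad 0.0213 mid [ 0.3337 -0.3806] 130 zmed [0.057 0.085 0.094]
```

View pics/crop.png

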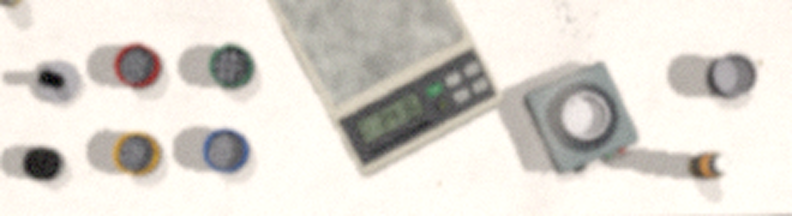

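The crop shows the pan alone at right, the bottle clear of both the pan and the seat, and the grid of sieves at left. I'm moving towards the pan now.

Emit:
servo_tool(series="-1 -0.261 -0.130 -0.045 0 0 -24.1;-1 -0.261 -0.130 -0.045 0 0 -24.1;-1 -0.261 -0.130 -0.045 0 0 -24.1;-1 -0.261 -0.130 -0.045 0 0 -24.1;-1 -0.261 -0.130 -0.045 0 0 -24.1;-1 -0.261 -0.130 -0.045 0 0 -24.1;-1 -0.261 -0.130 -0.045 0 0 -24.1;-1 -0.261 -0.130 -0.045 0 0 -24.1;-1 -0.261 -0.130 -0.045 0 0 -24.1;-1 -0.261 -0.130 -0.045 0 0 -24.1")

```text
time_s: 0.98
eef_pos: [0.4206, 0.2986, 0.3011]
eef_rot: [-0.0, 0.002, 1.0, 0.0]
wrist_force: [-0.4, -0.1, -0.3]
opening: 1.0
grasp_force: 0.0
```

Emit:
servo_tool(series="-1 -0.026 -0.5 0 0 0 0;-1 -0.026 -0.5 0 0 0 0;-1 -0.026 -0.5 0 0 0 0;-1 -0.026 -0.5 0 0 0 0;-1 -0.026 -0.5 0 0 0 0;-1 -0.026 -0.5 0 0 0 0;-1 -0.026 -0.5 0 0 0 0;-1 -0.026 -0.5 0 0 0 0;-1 -0.026 -0.5 0 0 0 0;-1 -0.026 -0.5 0 0 0 0;-1 -0.026 -0.5 0 0 0 0;-1 -0.026 -0.5 0 0 0 0")

```text
time_s: 1.98
eef_pos: [0.4458, -0.2004, 0.3009]
eef_rot: [0.0, -0.0, 1.0, 0.0]
wrist_force: [0.3, 2.0, 0.2]
opening: 1.005
grasp_force: 0.0
```

Emit:
servo_tool(series="-1 0 -0.220 0 0 0 0;-1 0 -0.220 0 0 0 0;-1 0 -0.220 0 0 0 0;-1 0 -0.220 0 0 0 0;-1 0 -0.220 0 0 0 0;-1 0 -0.220 0.1 0 0 0;-1 0 -0.220 0.2 0 0 0;-1 0 -0.220 0.2 0 0 0;-1 0 -0.220 0.2 0 0 0;-1 0 -0.220 0.2 0 0 0;-1 0 -0.220 0.2 0 0 0;-1 0 -0.220 0.2 0 0 0")

```text
time_s: 2.98
eef_pos: [0.4454, -0.4174, 0.0992]
eef_rot: [-0.002, -0.0, 1.0, 0.002]
wrist_force: [0.3, -0.0, 0.9]
opening: 1.001
grasp_force: 0.0
```

Emit:
servo_tool(series="-1 -0.001 -0.002 0.03 0 0 0;-1 -0.001 -0.002 0.063 0 0 0;-1 -0.001 -0.002 0.063 0 0 0;-1 -0.001 -0.002 0.063 0 0 0;1 -0.001 -0.002 0.063 0 0 0;1 -0.001 -0.002 0.063 0 0 0;1 -0.001 -0.002 0.063 0 0 0;1 -0.001 -0.002 0.063 0 0 0;1 -0.001 -0.002 0.063 0 0 0;1 -0.001 -0.002 0.063 0 0 0;1 -0.001 -0.002 0.063 0 0 0;1 -0.001 -0.002 0.063 0 0 0")

```text
time_s: 3.98
eef_pos: [0.448, -0.4241, 0.0423]
eef_rot: [0.002, 0.001, 1.0, -0.002]
wrist_force: [-1.2, 2.7, 9.5]
opening: 0.629
grasp_force: 62.1
```

```bash
python3 - <<'E'
from h import *
c=cam('scene'); save(c,'s1.png'); cv2.imwrite('pics/s1c.png',cv2.resize(c['img'][170:320,270:430,::-1],None,fx=4,fy=4))
o=ctrl.get_obs(); print(o['eef_pos'],o['opening'],o['grasp_force'],o['wrist_force'],o['q'])
E
```

```text
[ 0.44801794 -0.42407529  0.04229548] 0.6330854115575876 62.058179683517665 [-0.44589829  2.45994288  9.85953291] [-9.50172918e-01  5.30923296e-01  1.62408098e+00  2.13003891e-04
  9.80985688e-01 -2.52008367e+00]
```

View pics/s1c.png

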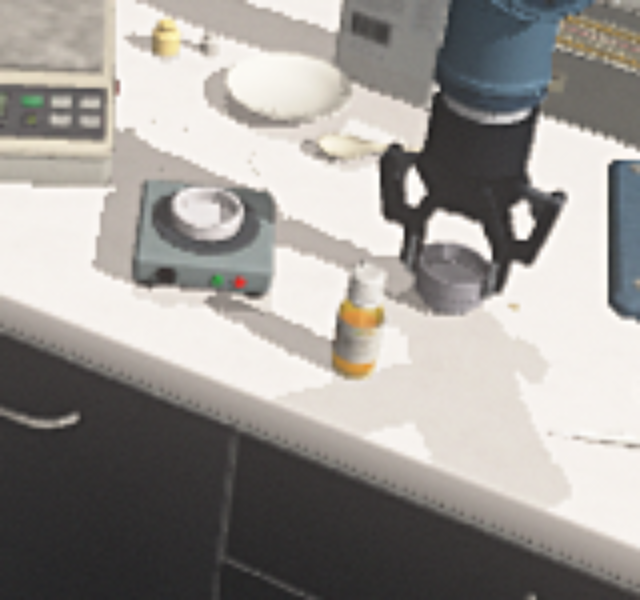

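The pan is gripped. I'll lift it and carry it over the seat.

Emit:
servo_tool(series="1 0 0 -0.03 0 0 0;1 0 0 -0.07 0 0 0;1 0 0 -0.11 0 0 0;1 0.02 0.05 -0.12 0 0 0;1 0.048 0.193 -0.12 0 0 0;1 0.048 0.193 -0.12 0 0 0;1 0.048 0.193 -0.12 0 0 0;1 0.048 0.193 -0.12 0 0 0;1 0.048 0.193 -0.12 0 0 0;1 0.048 0.193 -0.12 0 0 0;1 0.048 0.193 -0.12 0 0 0;1 0.048 0.193 -0.12 0 0 0")

```text
time_s: 5.03
eef_pos: [0.3994, -0.2306, 0.1594]
eef_rot: [0.001, 0.001, 1.0, -0.001]
wrist_force: [0.6, -0.6, -1.1]
opening: 0.631
grasp_force: 64.0
```

```bash
python3 - <<'E'
from h import *
c=cam('scene'); cv2.imwrite('pics/s2c.png',cv2.resize(c['img'][130:260,260:400,::-1],None,fx=4,fy=4)); W=world(c)
o=ctrl.get_obs(); print(o['eef_pos'],o['opening'],o['grasp_force'],o['wrist_force'])
s=np.s_[170:230,300:345]
P=W[s].reshape(-1,3)
q=P[(abs(P[:,2]-.05)<.004)]; print('rim',len(q),q.min(0),q.max(0))
E
```

```text
[ 0.39923693 -0.23057395  0.15908285] 0.6328956010886251 64.02233459288254 [ 0.83288623  0.09790598 -0.23360391]
rim 56 [ 0.37201105 -0.2622195   0.04601412] [ 0.42771028 -0.20664841  0.05293051]
```

View pics/s2c.png

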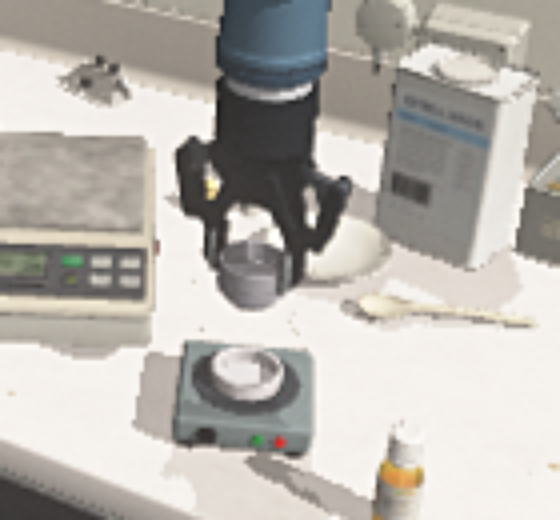

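Emit:
servo_tool(series="1 0 0 0.03 0 0 0;1 0 0 0.055 0 0 0;1 0 0 0.06 0 0 0;1 0 0 0.065 0 0 0;1 0 0 0.069 0 0 0;1 0 0 0.073 0 0 0;1 0 0 0.075 0 0 0;1 0 0 0.075 0 0 0;1 0 0 0.075 0 0 0")

```text
time_s: 5.83
eef_pos: [0.3994, -0.2303, 0.0842]
eef_rot: [0.001, 0.001, 1.0, -0.001]
wrist_force: [1.1, -4.4, -1.8]
opening: 0.63
grasp_force: 63.9
```

Emit:
servo_tool(series="1 0 -0.001 0.001 0 0 0;1 0 -0.001 0.002 0 0 0;1 0 -0.001 0.003 0 0 0;1 0 -0.001 0.003 0 0 0;1 0 -0.001 0.003 0 0 0")

```text
time_s: 6.25
eef_pos: [0.3993, -0.2308, 0.0822]
eef_rot: [0.0, 0.0, 1.0, -0.001]
wrist_force: [-5.3, 1.0, 16.1]
opening: 0.633
grasp_force: 65.8
```

Emit:
servo_tool(series="-1 0 0 0 0 0 0;-1 0 0 0 0 0 0;-1 0 0 0 0 0 0;-1 0 0 0 0 0 0;-1 0 0 0 0 0 0;-1 0 0 -0.02 0 0 0;-1 0 0 -0.05 0 0 0;-1 0 0 -0.09 0 0 0;-1 0 0 -0.13 0 0 0;-1 0 0.04 -0.14 0 0 0;-1 0 0.08 -0.14 0 0 0;-1 0 0.12 -0.14 0 0 0")

```text
time_s: 7.25
eef_pos: [0.399, -0.1095, 0.2215]
eef_rot: [0.001, 0.002, 1.0, -0.001]
wrist_force: [0.4, -0.2, -0.6]
opening: 0.995
grasp_force: 0.0
```

Emit:
servo_tool(series="-1 0.029 0.329 0 0 0 0;-1 0.029 0.329 0 0 0 0;-1 0.029 0.329 0 0 0 0;-1 0.029 0.329 0 0 0 0;-1 0.029 0.329 0 0 0 0;-1 0.029 0.329 0 0 0 0;-1 0.029 0.329 0 0 0 0;-1 0.029 0.329 0 0 0 0;-1 0.029 0.329 0 0 0 0;-1 0.029 0.329 0 0 0 0;-1 0.029 0.329 0.02 0 0 0;-1 0.029 0.329 0.02 0 0 0")

```text
time_s: 8.25
eef_pos: [0.3685, 0.2177, 0.1976]
eef_rot: [-0.002, 0.001, 1.0, -0.001]
wrist_force: [0.5, -0.4, 0.2]
opening: 0.999
grasp_force: 0.0
```

```bash
python3 - <<'E'
from h import *
c=cam('top');W=world(c)
(x,y,r),el,P=blob(c,W,333,198,.065,.09)
print(el,r,ray(c,*el[0],.078)[:2],np.median(P[:,2]),((P.max(0)+P.min(0))/2))
cv2.imwrite('pics/t3.png',cv2.resize(np.clip(c['img'][150:250,90:420,::-1]*1.8,0,255).astype(np.uint8),None,fx=2.4,fy=2.4))
print(ctrl.get_obs()['eef_pos'])
E
```

```text
((334.5090026855469, 197.57542419433594), (18.4669189453125, 19.147546768188477), 79.05711364746094) 9.852405548095703 [ 0.39873562 -0.22788959] 0.0713706077247791 [ 0.39930549 -0.228571    0.0751694 ]
[0.36897429 0.21757224 0.19872616]
```

View pics/t3.png

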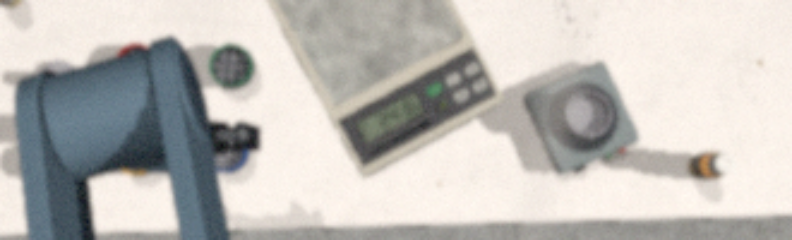

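The pan is seated. Next, grasping the blue sieve.

Emit:
servo_tool(series="-1 0 0 0.04 0 0 0;-1 0 0 0.08 0 0 0;-1 0 0 0.12 0 0 0;-1 0 0 0.158 0 0 0;-1 0 0 0.158 0 0 0;-1 0 0 0.158 0 0 0;1 0 0 0.158 0 0 0;1 0 0 0.158 0 0 0;1 0 0 0.158 0 0 0;1 0 0 0.158 0 0 0;1 0 0 0.158 0 0 0;1 0 0 0.158 0 0 0")

```text
time_s: 9.3
eef_pos: [0.373, 0.2194, 0.0462]
eef_rot: [0.003, 0.0, 1.0, 0.0]
wrist_force: [-3.1, -3.3, 14.6]
opening: 0.639
grasp_force: 60.0
```

Emit:
servo_tool(series="1 0 0 0 0 0 0;1 0 0 0 0 0 0;1 0 0 0 0 0 0")

```text
time_s: 9.55
eef_pos: [0.373, 0.2194, 0.0462]
eef_rot: [0.003, 0.0, 1.0, 0.0]
wrist_force: [-3.8, -3.7, 15.4]
opening: 0.633
grasp_force: 60.0
```

Emit:
servo_tool(series="1 0 0 -0.03 0 0 0;1 0 0 -0.07 0 0 0;1 0 0 -0.11 0 0 0;1 0 -0.04 -0.15 0 0 0;1 -0.01 -0.08 -0.16 0 0 0;1 -0.02 -0.12 -0.16 0 0 0;1 -0.03 -0.16 -0.16 0 0 0;1 -0.03 -0.2 -0.16 0 0 0;1 -0.03 -0.24 -0.16 0 0 0;1 -0.03 -0.28 -0.16 0 0 0;1 -0.03 -0.32 -0.16 0 0 0;1 -0.03 -0.36 -0.16 0 0 0")

```text
time_s: 10.55
eef_pos: [0.3999, -0.14, 0.205]
eef_rot: [0.002, 0.001, 1.0, -0.002]
wrist_force: [1.0, -0.6, -0.5]
opening: 0.635
grasp_force: 63.8
```

Emit:
servo_tool(series="1 0 -0.04 0 0 0 0;1 0 -0.08 0 0 0 0;1 0 -0.0885 0.03 0 0 0;1 0 -0.0885 0.055 0 0 0;1 0 -0.0885 0.055 0 0 0;1 0 -0.0885 0.055 0 0 0;1 0 -0.0885 0.055 0 0 0")

```text
time_s: 11.13
eef_pos: [0.4005, -0.2264, 0.1496]
eef_rot: [0.001, 0.0, 1.0, -0.001]
wrist_force: [-0.7, -0.4, 0.1]
opening: 0.638
grasp_force: 63.8
```

```bash
python3 - <<'E'
from h import *
c=cam('scene'); cv2.imwrite('pics/s3c.png',cv2.resize(c['img'][140:260,270:390,::-1],None,fx=5,fy=5,interpolation=2))
o=ctrl.get_obs(); print(o['eef_pos'],o['opening'],o['wrist_force'],o['q'])
E
```

```text
[ 0.40079914 -0.22653477  0.1497981 ] 0.6361151554671788 [-0.22836252 -0.60350948 -0.88773013] [-7.73193532e-01  5.12987811e-02  1.98495462e+00  2.26861475e-06
  1.10124602e+00 -2.34390460e+00]
```

View pics/s3c.png

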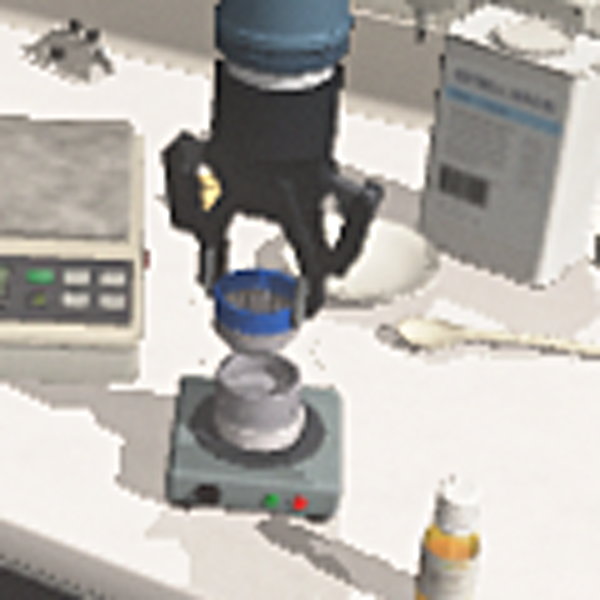

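Blue hangs over the pan, slightly off axis. I'll fit both wall cylinders from the scene depth to get the relative offset.

```bash
cat >> h.py <<'E'
from scipy.optimize import least_squares
def wall(W,xy,z0,z1,r=.028,m=None):
    k=(W[...,2]>z0)&(W[...,2]<z1)&(np.hypot(W[...,0]-xy[0],W[...,1]-xy[1])<.04)
    if m is not None: k&=m
    P=W[k][:,:2]
    f=lambda p:np.hypot(P[:,0]-p[0],P[:,1]-p[1])-r
    # front side only: outer wall facing the camera
    cam=np.array([-.517,-.588]); d=(cam-xy)/np.linalg.norm(cam-np.array(xy))
    P=P[(P-xy)@d>.008]
    s=least_squares(f,xy,loss='soft_l1',f_scale=.002); return s.x,len(P),np.abs(s.fun).mean()
E
python3 - <<'E'
from h import *
c=cam('scene');W=world(c);h=cv2.cvtColor(c['img'],cv2.COLOR_RGB2HSV)
m=(h[...,0]>100)&(h[...,0]<130)&(h[...,1]>130)&(h[...,2]>60)
v,u=np.nonzero(m&(np.hypot(W[...,0]-.4,W[...,1]+.23)<.05)&(W[...,2]<.16)); print(len(u),u.min(),u.max(),v.min(),v.max())
print('blue band z',np.percentile(W[v,u,2],[2,50,98]))
print('blue',wall(W,[.40,-.23],.116,.142,m=m))
print('pan',wall(W,[.40,-.23],.052,.076))
E
```

```text
60 313 327 194 206
blue band z [0.12847811 0.13669289 0.14140251]
blue (array([ 0.39885123, -0.22679011]), 40, np.float64(0.0012017644859857288))
pan (array([ 0.40016637, -0.23186929]), 96, np.float64(0.0013078581690617562))
```

Emit:
servo_tool(series="1 -0.0015 -0.0045 0 0 0 0;1 -0.0015 -0.0045 0.01 0 0 0;1 -0.0015 -0.0045 0.02 0 0 0;1 -0.0015 -0.0045 0.024 0 0 0;1 -0.0015 -0.0045 0.028 0 0 0;1 -0.0015 -0.0045 0.031 0 0 0;1 -0.0015 -0.0045 0.033 0 0 0;1 -0.0015 -0.0045 0.033 0 0 0")

```text
time_s: 11.9
eef_pos: [0.4011, -0.2306, 0.1144]
eef_rot: [-0.0, 0.001, 1.0, 0.0]
wrist_force: [-0.8, 0.3, 1.5]
opening: 0.633
grasp_force: 64.0
```

Emit:
servo_tool(series="1 0 0 0.001 0 0 0;1 0 0 0.002 0 0 0;1 0 0 0.003 0 0 0;1 0 0 0.004 0 0 0;1 0 0 0.004 0 0 0")

```text
time_s: 12.32
eef_pos: [0.4014, -0.2308, 0.1139]
eef_rot: [-0.0, 0.0, 1.0, 0.0]
wrist_force: [-14.1, 11.0, 40.8]
opening: 0.634
grasp_force: 67.7
```

Emit:
servo_tool(series="1 0 0 -0.004 0 0 0;1 0 0 -0.004 0 0 0;-1 0 0 -0.004 0 0 0;-1 0 0 -0.004 0 0 0;-1 0 0 -0.004 0 0 0;-1 0 0 -0.004 0 0 0;-1 0 0 -0.01 0 0 0;-1 0 0 -0.03 0 0 0;-1 0 0 -0.06 0 0 0;-1 0 0 -0.09 0 0 0;-1 0 0.03 -0.11 0 0 0;-1 0 0.07 -0.11 0 0 0")

```text
time_s: 13.32
eef_pos: [0.4037, -0.1637, 0.2257]
eef_rot: [0.004, 0.002, 1.0, -0.003]
wrist_force: [0.9, -0.0, 0.5]
opening: 1.0
grasp_force: 0.0
```

Emit:
servo_tool(series="-1 0.032 0.49 0 0 0 0;-1 0.032 0.49 0 0 0 0;-1 0.032 0.49 0 0 0 0;-1 0.032 0.49 0 0 0 0;-1 0.032 0.49 0 0 0 0;-1 0.032 0.49 0 0 0 0;-1 0.032 0.49 0 0 0 0;-1 0.032 0.49 0 0 0 0;-1 0.032 0.49 0 0 0 0;-1 0.032 0.49 0 0 0 0;-1 0.032 0.49 0 0 0 0;-1 0.032 0.49 0 0 0 0")

```text
time_s: 14.32
eef_pos: [0.369, 0.3324, 0.2207]
eef_rot: [0.0, -0.0, 1.0, 0.0]
wrist_force: [1.1, -0.4, -1.2]
opening: 0.995
grasp_force: 0.0
```

Emit:
servo_tool(series="-1 0 0 0.04 0 0 0;-1 0 0 0.08 0 0 0;-1 0 0 0.08 0 0 0;-1 0 0 0.08 0 0 0;-1 0 0 0.08 0 0 0")

```text
time_s: 14.73
eef_pos: [0.3707, 0.3296, 0.142]
eef_rot: [0.001, 0.001, 1.0, 0.0]
wrist_force: [0.3, -0.2, 0.4]
opening: 1.0
grasp_force: 0.0
```

```bash
python3 - <<'E'
from h import *
c=cam('scene');W=world(c)
cv2.imwrite('pics/s4c.png',cv2.resize(c['img'][140:260,270:390,::-1],None,fx=4,fy=4,interpolation=2))
print('blue',wall(W,[.40,-.23],.082,.106),'pan',wall(W,[.40,-.23],.052,.076))
P=W[np.hypot(W[...,0]-.4,W[...,1]+.23)<.03]; print(np.percentile(P[:,2],[90,97,99]))
print(ctrl.get_obs()['eef_pos'])
E
```

```text
blue (array([ 0.39891138, -0.23192358]), 107, np.float64(0.0011453513415101144)) pan (array([ 0.4003258 , -0.23202694]), 98, np.float64(0.0011389285561261943))
[0.10330426 0.10593151 0.1066357 ]
[0.37144298 0.32984987 0.14284029]
```

View pics/s4c.png

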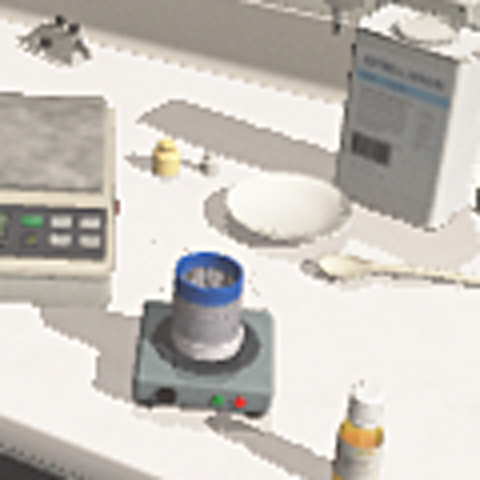

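Blue is home: its top is at 106 mm and it's on axis. Next is yellow.

Emit:
servo_tool(series="-1 0.002 0.001 0.04 0 0 0;-1 0.002 0.001 0.08 0 0 0;-1 0.002 0.001 0.105 0 0 0;-1 0.002 0.001 0.105 0 0 0;-1 0.002 0.001 0.105 0 0 0;-0.36 0.002 0.001 0.105 0 0 0;-0.36 0.002 0.001 0.105 0 0 0;-0.36 0.002 0.001 0.105 0 0 0;-0.36 0.002 0.001 0.105 0 0 0")

```text
time_s: 15.53
eef_pos: [0.369, 0.3311, 0.0371]
eef_rot: [0.001, 0.001, 1.0, 0.001]
wrist_force: [0.4, 0.3, -0.1]
opening: 0.682
grasp_force: 0.0
```

Emit:
servo_tool(series="1 0 0 0 0 0 0;1 0 0 0 0 0 0;1 0 0 0 0 0 0;1 0 0 0 0 0 0;1 0 0 0 0 0 0")

```text
time_s: 15.95
eef_pos: [0.3689, 0.331, 0.0374]
eef_rot: [0.001, 0.0, 1.0, 0.0]
wrist_force: [-3.4, -3.5, 13.9]
opening: 0.639
grasp_force: 60.6
```

Emit:
servo_tool(series="1 0 0 -0.04 0 0 0;1 0 0 -0.08 0 0 0;1 0 0 -0.12 0 0 0;1 0 -0.03 -0.15 0 0 0;1 -0.01 -0.07 -0.16 0 0 0;1 -0.02 -0.11 -0.16 0 0 0;1 -0.03 -0.15 -0.16 0 0 0;1 -0.03 -0.19 -0.16 0 0 0;1 -0.03 -0.23 -0.16 0 0 0;1 -0.03 -0.27 -0.16 0 0 0;1 -0.03 -0.31 -0.16 0 0 0;1 -0.03 -0.35 -0.16 0 0 0")

```text
time_s: 16.95
eef_pos: [0.397, -0.0214, 0.1959]
eef_rot: [0.001, 0.0, 1.0, -0.0]
wrist_force: [2.2, 0.5, -1.4]
opening: 0.634
grasp_force: 63.8
```

Emit:
servo_tool(series="1 0 -0.04 0 0 0 0;1 0 -0.08 0 0 0 0;1 0 -0.12 0 0 0 0;1 0 -0.16 0 0 0 0;1 0 -0.2 0 0 0 0;1 0 -0.212 0.02 0 0 0;1 0 -0.212 0.035 0 0 0;1 0 -0.212 0.035 0 0 0;1 0 -0.212 0.035 0 0 0;1 0 -0.212 0.035 0 0 0")

```text
time_s: 17.78
eef_pos: [0.3974, -0.2313, 0.1611]
eef_rot: [0.0, 0.0, 1.0, -0.0]
wrist_force: [-0.4, 0.9, -0.7]
opening: 0.638
grasp_force: 63.9
```

```bash
cat > chk.py <<'E'
from h import *
import sys
hue,zb=sys.argv[1],float(sys.argv[2])  # held colour, underside height of part below's home
c=cam('scene');W=world(c);h=cv2.cvtColor(c['img'],cv2.COLOR_RGB2HSV).astype(int)
H=h[...,0]; m=dict(yellow=(H>15)&(H<35),red=(H<8)|(H>172))[hue]&(h[...,1]>110)&(h[...,2]>60)
o=ctrl.get_obs(); print(o['eef_pos'],o['opening'],o['wrist_force'].round(1))
z=W[m&(np.hypot(W[...,0]-.4,W[...,1]+.23)<.04)&(W[...,2]>zb+.03)][:,2]; print('band z',len(z),np.percentile(z,[2,98]))
a=wall(W,[.40,-.23],zb+.04,zb+.12,m=m); b=wall(W,[.40,-.23],zb+.014,zb+.036)
print(a,b,'tool shift', -(b[0]-a[0])[0],(b[0]-a[0])[1])
E
python3 chk.py yellow .068
```

```text
[ 0.39769311 -0.23139583  0.16141807] 0.6351540464073666 [ 0.7 -1.1 -1.3]
band z 140 [0.14580977 0.16268218]
(array([ 0.39812836, -0.23209307]), 70, np.float64(0.0012046515355371974)) (array([ 0.39975761, -0.23226371]), 94, np.float64(0.001186848516120321)) tool shift -0.001629248891370394 -0.0001706417847479602
```

Emit:
servo_tool(series="1 -0.0015 0 0 0 0 0;1 -0.0015 0 0.008 0 0 0;1 -0.0015 0 0.014 0 0 0;1 -0.0015 0 0.018 0 0 0;1 -0.0015 0 0.022 0 0 0;1 -0.0015 0 0.025 0 0 0;1 -0.0015 0 0.0265 0 0 0;1 -0.0015 0 0.028 0 0 0;1 -0.0015 0 0.028 0 0 0")

```text
time_s: 18.58
eef_pos: [0.3988, -0.2315, 0.1335]
eef_rot: [-0.0, 0.0, 1.0, 0.0]
wrist_force: [-5.0, 5.0, 12.6]
opening: 0.637
grasp_force: 65.1
```

Emit:
servo_tool(series="1 0 0 -0.001 0 0 0;-1 0 0 -0.001 0 0 0;-1 0 0 -0.001 0 0 0;-1 0 0 -0.001 0 0 0;-1 0 0 -0.001 0 0 0;-1 0 0 -0.005 0 0 0;-1 0 0 -0.02 0 0 0;-1 0 0 -0.05 0 0 0;-1 0 0 -0.09 0 0 0;-1 -0.01 0.03 -0.11 0 0 0;-1 -0.03 0.07 -0.11 0 0 0;-1 -0.05 0.10 -0.11 0 0 0")

```text
time_s: 19.58
eef_pos: [0.4497, -0.1313, 0.2448]
eef_rot: [0.002, 0.002, 1.0, -0.001]
wrist_force: [-0.1, 0.1, -0.1]
opening: 1.005
grasp_force: 0.0
```

Emit:
servo_tool(series="-1 -0.031 0.46 0 0 0 0;-1 -0.031 0.46 0 0 0 0;-1 -0.031 0.46 0 0 0 0;-1 -0.031 0.46 0 0 0 0;-1 -0.031 0.46 0 0 0 0;-1 -0.031 0.46 0 0 0 0;-1 -0.031 0.46 0 0 0 0;-1 -0.031 0.46 0 0 0 0;-1 -0.031 0.46 0 0 0 0;-1 -0.031 0.46 0 0 0 0;-1 -0.031 0.46 0 0 0 0;-1 -0.031 0.46 0 0 0 0")

```text
time_s: 20.58
eef_pos: [0.4795, 0.3343, 0.2424]
eef_rot: [0.0, -0.002, 1.0, 0.001]
wrist_force: [-0.2, -0.8, 0.6]
opening: 1.007
grasp_force: 0.0
```

Emit:
servo_tool(series="-1 0 0 0.04 0 0 0;-1 0 0 0.08 0 0 0;-1 0 0 0.1 0 0 0;-1 0 0 0.1 0 0 0;-1 0 0 0.1 0 0 0")

```text
time_s: 21.0
eef_pos: [0.4797, 0.3278, 0.1416]
eef_rot: [-0.001, 0.001, 1.0, -0.001]
wrist_force: [0.8, 0.2, 0.0]
opening: 1.001
grasp_force: 0.0
```

```bash
python3 - <<'E'
from h import *
c=cam('scene');W=world(c)
print('yel',wall(W,[.40,-.23],.11,.134),'blue',wall(W,[.40,-.23],.082,.106))
P=W[np.hypot(W[...,0]-.4,W[...,1]+.23)<.03]; print(np.percentile(P[:,2],[90,97,99]))
print(ctrl.get_obs()['eef_pos'])
E
```

```text
yel (array([ 0.39988981, -0.23271174]), 112, np.float64(0.0012483156575595273)) blue (array([ 0.39952014, -0.23175342]), 96, np.float64(0.0011408280101414478))
[0.12981625 0.13405531 0.13498447]
[0.48102222 0.32835635 0.1434433 ]
```

Emit:
servo_tool(series="-1 0 0.001 0.04 0 0 0;-1 0 0.001 0.08 0 0 0;-1 0 0.001 0.104 0 0 0;-1 0 0.001 0.104 0 0 0;-1 0 0.001 0.104 0 0 0;-0.36 0 0.001 0.104 0 0 0;-0.36 0 0.001 0.104 0 0 0;-0.36 0 0.001 0.104 0 0 0;-0.36 0 0.001 0.104 0 0 0")

```text
time_s: 21.8
eef_pos: [0.4816, 0.3298, 0.0403]
eef_rot: [0.002, 0.001, 1.0, 0.001]
wrist_force: [-0.1, 1.1, 0.3]
opening: 0.676
grasp_force: 0.0
```

Emit:
servo_tool(series="1 0 0 0 0 0 0;1 0 0 0 0 0 0;1 0 0 0 0 0 0;1 0 0 0 0 0 0;1 0 0 0 0 0 0")

```text
time_s: 22.22
eef_pos: [0.4815, 0.3298, 0.0407]
eef_rot: [0.001, 0.001, 1.0, 0.0]
wrist_force: [-2.7, -1.0, 12.2]
opening: 0.638
grasp_force: 61.8
```

Emit:
servo_tool(series="1 0 0 -0.04 0 0 0;1 0 0 -0.08 0 0 0;1 0 0 -0.12 0 0 0;1 0 0 -0.16 0 0 0;1 0.01 -0.04 -0.165 0 0 0;1 0.02 -0.08 -0.165 0 0 0;1 0.03 -0.12 -0.165 0 0 0;1 0.04 -0.16 -0.165 0 0 0;1 0.05 -0.20 -0.165 0 0 0;1 0.06 -0.24 -0.165 0 0 0;1 0.07 -0.28 -0.165 0 0 0;1 0.08 -0.32 -0.165 0 0 0")

```text
time_s: 23.22
eef_pos: [0.3991, 0.008, 0.2038]
eef_rot: [0.001, 0.0, 1.0, -0.0]
wrist_force: [1.1, -1.1, -0.3]
opening: 0.634
grasp_force: 64.0
```

Emit:
servo_tool(series="1 0.002 -0.04 0 0 0 0;1 0.002 -0.08 0 0 0 0;1 0.002 -0.12 0 0 0 0;1 0.002 -0.16 0 0 0 0;1 0.002 -0.2 0 0 0 0;1 0.002 -0.24 0 0 0 0;1 0.002 -0.241 0.013 0 0 0;1 0.002 -0.241 0.013 0 0 0;1 0.002 -0.241 0.013 0 0 0;1 0.002 -0.241 0.013 0 0 0")

```text
time_s: 24.05
eef_pos: [0.3975, -0.2307, 0.1905]
eef_rot: [-0.0, 0.0, 1.0, 0.0]
wrist_force: [0.5, -0.1, -0.9]
opening: 0.636
grasp_force: 64.0
```

```bash
python3 chk.py red .096
```

```text
[ 0.39779408 -0.23063409  0.19072746] 0.6357165125226505 [-0.2  0.4 -0.2]
band z 140 [0.17254077 0.18828788]
(array([ 0.39831596, -0.23192359]), 73, np.float64(0.0013166485342915237)) (array([ 0.39959141, -0.23261517]), 95, np.float64(0.0010392738005666853)) tool shift -0.0012754512901974047 -0.0006915807767482185
```

Home should be at a TCP height of 0.1647, so I go down 26 mm.

Emit:
servo_tool(series="1 -0.0012 -0.0005 0 0 0 0;1 -0.0012 -0.0005 0.006 0 0 0;1 -0.0012 -0.0005 0.012 0 0 0;1 -0.0012 -0.0005 0.017 0 0 0;1 -0.0012 -0.0005 0.021 0 0 0;1 -0.0012 -0.0005 0.024 0 0 0;1 -0.0012 -0.0005 0.0255 0 0 0;1 -0.0012 -0.0005 0.027 0 0 0;1 -0.0012 -0.0005 0.027 0 0 0")

```text
time_s: 24.85
eef_pos: [0.3992, -0.2321, 0.1647]
eef_rot: [0.0, 0.001, 1.0, 0.0]
wrist_force: [-3.3, 5.0, 12.6]
opening: 0.639
grasp_force: 65.2
```

Emit:
servo_tool(series="1 0 0 -0.001 0 0 0;-1 0 0 -0.001 0 0 0;-1 0 0 -0.001 0 0 0;-1 0 0 -0.001 0 0 0;-1 0 0 -0.001 0 0 0;-1 0 0 -0.005 0 0 0;-1 0 0 -0.02 0 0 0;-1 0 0 -0.05 0 0 0;-1 0 0 -0.08 0 0 0;-1 -0.01 0.03 -0.09 0 0 0;-1 -0.03 0.07 -0.09 0 0 0;-1 -0.05 0.10 -0.09 0 0 0")

```text
time_s: 25.85
eef_pos: [0.4495, -0.1316, 0.255]
eef_rot: [0.001, 0.002, 1.0, -0.001]
wrist_force: [0.8, -1.0, -0.4]
opening: 0.999
grasp_force: 0.0
```

Emit:
servo_tool(series="-1 -0.016 0.47 0 0 0 0;-1 -0.016 0.47 0 0 0 0;-1 -0.016 0.47 0 0 0 0;-1 -0.016 0.47 0 0 0 0;-1 -0.016 0.47 0 0 0 0;-1 -0.016 0.47 0 0 0 0;-1 -0.016 0.47 0 0 0 0;-1 -0.016 0.47 0 0 0 0;-1 -0.016 0.47 0 0 0 0;-1 -0.016 0.47 0 0 0 0;-1 -0.016 0.47 0 0 0 0;-1 -0.016 0.47 0 0 0 0")

```text
time_s: 26.85
eef_pos: [0.4648, 0.3428, 0.2535]
eef_rot: [0.0, -0.001, 1.0, 0.001]
wrist_force: [0.0, -0.7, 0.1]
opening: 0.996
grasp_force: 0.0
```

Emit:
servo_tool(series="-1 0 0.099 0 0 0 0;-1 0 0.099 0 0 0 0;-1 0 0.099 0 0 0 0;-1 0 0.099 0.04 0 0 0;-1 0 0.099 0.08 0 0 0;-1 0 0.099 0.12 0 0 0;-1 0 0.099 0.12 0 0 0;-1 0 0.099 0.12 0 0 0")

```text
time_s: 27.52
eef_pos: [0.4641, 0.4355, 0.1311]
eef_rot: [-0.003, 0.001, 1.0, -0.002]
wrist_force: [-0.5, 0.5, 0.9]
opening: 1.002
grasp_force: 0.0
```

```bash
python3 - <<'E'
from h import *
c=cam('scene');W=world(c)
print('red',wall(W,[.40,-.23],.138,.162),'yel',wall(W,[.40,-.23],.11,.134))
P=W[np.hypot(W[...,0]-.4,W[...,1]+.23)<.03]; print(np.percentile(P[:,2],[90,97,99]))
print(ctrl.get_obs()['eef_pos'])
E
```

```text
red (array([ 0.40011908, -0.23291228]), 122, np.float64(0.0011452439144956947)) yel (array([ 0.39999063, -0.2327937 ]), 101, np.float64(0.0010649695041949326))
[0.1567758  0.16103143 0.16158533]
[0.46607689 0.43675626 0.13425464]
```

Emit:
servo_tool(series="-1 0 0 0.04 0 0 0;-1 0 0 0.08 0 0 0;-1 0 0 0.08 0 0 0;0.3 0 0 0.08 0 0 0;0.3 0 0 0.08 0 0 0;0.3 0 0 0.08 0 0 0;0.3 0 0 0.08 0 0 0;0.3 0 0 0.08 0 0 0;0.3 0 0 0.08 0 0 0")

```text
time_s: 28.32
eef_pos: [0.4664, 0.4373, 0.055]
eef_rot: [0.001, 0.001, 1.0, 0.001]
wrist_force: [-0.1, 0.2, -0.2]
opening: 0.35
grasp_force: 0.0
```

Emit:
servo_tool(series="1 0 0 0 0 0 0;1 0 0 0 0 0 0;1 0 0 0 0 0 0;1 0 0 0 0 0 0;1 0 0 0 0 0 0;1 0 0 0 0 0 0")

```text
time_s: 28.82
eef_pos: [0.4661, 0.437, 0.0542]
eef_rot: [0.0, 0.001, 1.0, 0.0]
wrist_force: [-1.1, -1.6, 6.8]
opening: 0.213
grasp_force: 58.5
```

Emit:
servo_tool(series="1 0 0 -0.04 0 0 0;1 0 0 -0.08 0 0 0;1 0 0 -0.12 0 0 0;1 0 0 -0.16 0 0 0;1 0.01 -0.03 -0.19 0 0 0;1 0.02 -0.07 -0.19 0 0 0;1 0.03 -0.11 -0.19 0 0 0;1 0.04 -0.15 -0.19 0 0 0;1 0.05 -0.19 -0.19 0 0 0;1 0.06 -0.23 -0.19 0 0 0;1 0.067 -0.27 -0.19 0 0 0;1 0.067 -0.31 -0.19 0 0 0")

```text
time_s: 29.82
eef_pos: [0.3964, 0.1256, 0.2429]
eef_rot: [-0.0, -0.0, 1.0, 0.0]
wrist_force: [1.1, -0.4, -0.2]
opening: 0.209
grasp_force: 58.9
```

Emit:
servo_tool(series="1 0 -0.04 0 0 0 0;1 0 -0.08 0 0 0 0;1 0 -0.12 0 0 0 0;1 0 -0.16 0 0 0 0;1 0 -0.2 0 0 0 0;1 0 -0.24 0 0 0 0;1 0 -0.28 0 0 0 0;1 0 -0.32 0 0 0 0;1 0 -0.358 0 0 0 0;1 0 -0.358 0.005 0 0 0;1 0 -0.358 0.005 0 0 0;1 0 -0.358 0.005 0 0 0")

```text
time_s: 30.82
eef_pos: [0.3973, -0.2304, 0.2375]
eef_rot: [-0.001, 0.001, 1.0, 0.001]
wrist_force: [0.4, 0.6, -1.3]
opening: 0.211
grasp_force: 59.0
```

```bash
python3 - <<'E'
from h import *
c=cam('scene');W=world(c);o=ctrl.get_obs();print(o['eef_pos'],o['wrist_force'].round(1),o['opening'])
cv2.imwrite('pics/s5c.png',cv2.resize(c['img'][90:250,260:400,::-1],None,fx=4,fy=4,interpolation=2))
print('red',wall(W,[.40,-.23],.138,.16),'lid disc',wall(W,[.40,-.23],.192,.203))
k=(np.hypot(W[...,0]-.4,W[...,1]+.23)<.034)&(W[...,2]>.172)&(W[...,2]<.215)
print(k.sum(),np.percentile(W[k][:,2],[5,25,50,75,95]).round(4))
t=k&(abs(W[...,2]-.2)<.003);P=W[t]; print(len(P),P.min(0),P.max(0))
E
```

```text
[ 0.39756356 -0.22990705  0.2378278 ] [-0.5  0.6 -1.4] 0.21675572053510644
red (array([ 0.39952516, -0.2332374 ]), 105, np.float64(0.001108315467717237)) lid disc (array([ 0.40558143, -0.22961487]), 77, np.float64(0.005285379452138479))
151 [0.1875 0.1954 0.197  0.1985 0.2109]
55 [ 0.37308115 -0.25970733  0.19700338] [ 0.41428598 -0.20859964  0.20204035]
```

View pics/s5c.png

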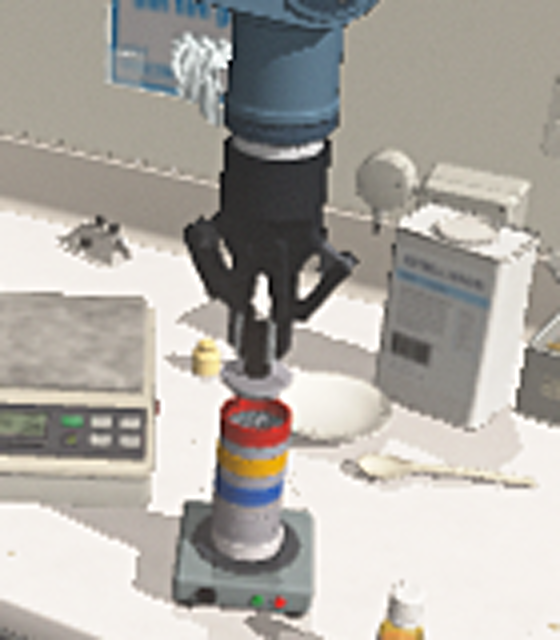

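The lid hangs level just above the red rim: disc centre column about 257, red about 255. A small correction of about 1 mm, then down.

Emit:
servo_tool(series="1 -0.001 -0.0015 0 0 0 0;1 -0.001 -0.0015 0.01 0 0 0;1 -0.001 -0.0015 0.017 0 0 0;1 -0.001 -0.0015 0.021 0 0 0;1 -0.001 -0.0015 0.025 0 0 0;1 -0.001 -0.0015 0.028 0 0 0;1 -0.001 -0.0015 0.03 0 0 0;1 -0.001 -0.0015 0.031 0 0 0;1 -0.001 -0.0015 0.031 0 0 0")

```text
time_s: 31.62
eef_pos: [0.3988, -0.2326, 0.2071]
eef_rot: [-0.0, 0.001, 1.0, 0.0]
wrist_force: [-0.4, -0.8, -0.5]
opening: 0.208
grasp_force: 59.0
```

Emit:
servo_tool(series="1 0 0 0.001 0 0 0;1 0 0 0.002 0 0 0;1 0 0 0.003 0 0 0;1 0 0 0.003 0 0 0")

```text
time_s: 31.95
eef_pos: [0.3995, -0.2331, 0.206]
eef_rot: [0.001, 0.001, 1.0, -0.001]
wrist_force: [-2.7, 2.0, 10.0]
opening: 0.212
grasp_force: 60.4
```

Emit:
servo_tool(series="1 0 0 -0.001 0 0 0;0.4 0 0 -0.001 0 0 0;0.4 0 0 -0.001 0 0 0;-0.2 0 0 -0.001 0 0 0;-0.2 0 0 -0.001 0 0 0;-0.2 0 0 -0.001 0 0 0;-0.2 0 0 -0.02 0 0 0;-0.2 0 0 -0.05 0 0 0;-0.2 0 0 -0.09 0 0 0;-0.2 0 0.04 -0.1 0 0 0;-0.2 0 0.08 -0.1 0 0 0;-0.2 0 0.12 -0.1 0 0 0")

```text
time_s: 32.95
eef_pos: [0.3992, -0.1121, 0.3055]
eef_rot: [0.001, 0.002, 1.0, -0.001]
wrist_force: [0.4, 0.3, -0.0]
opening: 0.601
grasp_force: 0.0
```

Emit:
servo_tool(series="-0.2 0 0.04 0 0 0 0;-0.2 0 0.08 0 0 0 0;-0.2 0 0.12 0 0 0 0;-0.2 0 0.15 0 0 0 0;-0.2 0 0.15 0 0 0 0;-0.2 0 0.15 0 0 0 0;-0.2 0 0.15 0 0 0 0")

```text
time_s: 33.53
eef_pos: [0.3992, 0.0372, 0.3043]
eef_rot: [-0.0, 0.0, 1.0, -0.0]
wrist_force: [0.1, -1.4, 0.1]
opening: 0.6
grasp_force: 0.0
```

```bash
python3 - <<'E'
from h import *
c=cam('scene');W=world(c);o=ctrl.get_obs();print(o['eef_pos'],o['wrist_force'].round(1),o['opening'])
cv2.imwrite('pics/s6c.png',cv2.resize(c['img'][110:250,260:400,::-1],None,fx=4,fy=4,interpolation=2))
for a in(.052,.082,.11,.138): print(wall(W,[.40,-.23],a,a+.023)[0])
k=(np.hypot(W[...,0]-.4,W[...,1]+.233)<.032); z=W[k][:,2]
print('disc',np.median(z[(z>.155)&(z<.18)]),'knob top',np.percentile(z,99))
n=k&(W[...,2]>.175)&(W[...,2]<.205); print('knob',wall(W,[.40,-.232],.175,.205,r=.01)[0])
E
```

```text
[0.39924773 0.03669379 0.30424048] [ 0.1 -0.5  0.8] 0.6019042947192997
[ 0.40037757 -0.2319691 ]
[ 0.39934231 -0.23235767]
[ 0.39992682 -0.23288858]
[ 0.39942234 -0.23351952]
disc 0.16498408551665733 knob top 0.20698066404836832
knob [ 0.39949822 -0.23411081]
```

View pics/s6c.png

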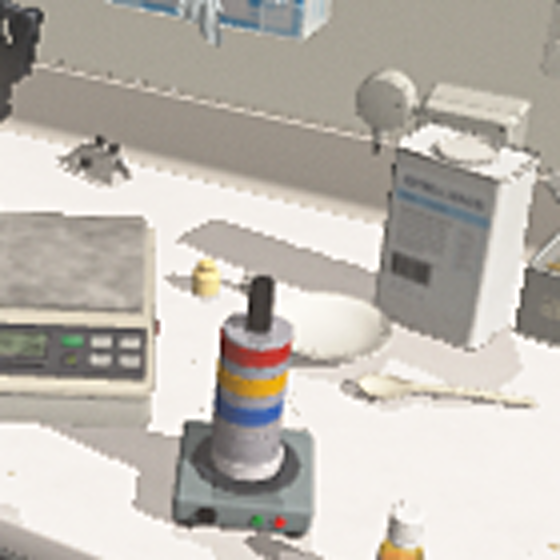

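The stack is complete, with the lid disc at 165 mm, the knob top at 207 mm and all axes within about 1 mm of each other. The gripper is clear, so I'm handing in.

```bash
python3 -c "
from bench import ctrl
print(ctrl.hand_in())"
```

```text
the job is handed in; nothing more can be done
None
```

The sieve stack (pan, blue, yellow, red, lid) is on the seat ring, the last camera check showed every part home and on axis, the gripper is clear, and the job was handed in at about 34 s with no verdict returned.

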